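# Load the curing box and close it up

### The job

Gently set the yellow dental cast, upright on its flat base, on the dark pad of the pulled-out tray of the curing box and let go of it. Then slide the tray fully home and push the amber-windowed door shut until it snaps in fully on its catch. Keep the cast upright throughout and leave the white cast, the wax tin, the jar and the wax knife where they are.

Things in the scene. Friction and masses are not known exactly. Their poses are not given: they have to be found in the camera images.
- yellow_cast: Yellow plaster dental cast, loose, 0.16 kg: a solid base 66 mm long (its x), 54 mm wide (its y) and 28 mm high, narrowed to 36 mm wide over the last 16 mm at its -x (front-teeth) end, with a U of teeth on top, 42 mm high in all. Origin: centre of the underside, z up. Grip it across its 54 mm width (along its y), slightly to +x of the origin (5 mm), on the base.
- curing_box: White curing box, fixed on the bench, 200 mm deep (x) by 240 mm wide (y) by 115 mm high. Origin: centre of its underside; its x axis points from the open front to the back, y to its left side (seen from the robot), z up. The open front lies at x = -100 mm; walls 18 mm, roof 10 mm. The door hangs on the front's left (+y) edge.
- tray (a joint): Slide of the aluminium tray in m: 0 = fully home (tray front 3 mm proud of the box's front, behind the door's recessed window), grows as the tray is pulled out towards the box's -x; it starts out by about 0.14 to 0.16. Light friction (2 N), with a stop at 0; it stays where it is left.
- tray_pad (a point): Centre of the dark 90 x 90 mm pad, on the upper surface of the tray (21 mm above the bench); moves with the tray; axes as the box. The tray is 136 mm wide, 150 mm long, its front edge 68 mm in front (-x) of this point, a flat sheet with 5 mm high rims on the sides and back.
- tray_tab (a point): On the front face of the tray's upright blue push tab, centred across it, 75 mm above the bench; the tab is 60 mm wide, 10 mm thick and its top is 85 mm above the bench, 10 mm above this point. Moves with the tray; axes as the box; push towards +x.
- door (a joint): Hinge angle of the door in rad about the vertical hinge: 0 = shut, grows as it opens towards the robot (free end swings to the box's -x, then to +y); starts open by about 1.35 to 1.75. A sprung roller catch resists (about 5 N at the door's free end) from 0.07 down to 0.03 rad; past that it snaps to 0 and holds. Stays where it is left.
- door_hinge (a point): On the door's hinge line (vertical), at the door's top edge, 104 mm above the bench. Axes turn with the door: -y runs along the door from the hinge to its free end, -x points out of its outer face. The door is 224 mm wide, 93 mm high (11 to 104 mm above the bench), 14 mm thick.
- door_mid (a point): A point on the outer face of the door's solid top rail, 140 mm from the hinge, 8 mm below the door's top edge (96 mm above the bench): a good place to push. Axes turn with the door: -x points out of the outer face. A vertical bar handle stands 34 mm out of the panel's inner plane, 206 mm from the hinge, 33 to 81 mm above the bench.
- white_cast: White dental cast of the same shape and size as the yellow one, loose, not to be moved. Origin: centre of the underside.
- wax_tin: Flat round blue tin with red wax, 76 mm across, 23 mm high, loose, not to be moved. Origin: centre of the underside.
- jar: Pale yellow jar with a grey cap, 48 mm across, 85 mm high, loose, not to be moved. Origin: centre of the underside.
- wax_knife: Slim wax knife (wooden handle 16 mm thick, steel blade) lying on the bench left of the box, 170 mm long along its x, loose, not to be moved. Origin: underside, near the middle.
Not all that is in view belongs to the job. There is more than one size of the yellow_cast; the one meant has the size given above.

How it is judged:
On the way, in this order (a step that is already met when the one before it is completed fails the run):
1. the yellow cast stands upright on the tray's pad (centre within 30 mm of the pad's), released (horizontal distance between yellow_cast and tray_pad below 0.03 m and z of yellow_cast in the frame of tray_pad between -0.004 and 0.006 m and angle between yellow_cast's own z axis and vertical below 0.1 rad and contact force between the fingers and yellow_cast below 0.2 N and linear speed of yellow_cast below 0.03 m/s), for 0.2 s.
2. the tray is fully home (within 6 mm) with the cast on it (horizontal distance between yellow_cast and tray_pad below 0.03 m and z of yellow_cast in the frame of tray_pad between -0.004 and 0.006 m and angle between yellow_cast's own z axis and vertical below 0.1 rad and value of joint tray below 0.006 m), for 0.2 s.
3. the door is shut on its catch (under 0.02 rad) (value of joint door below 0.02 rad), for 0.2 s.
At the end, for the whole second after the job is handed in: The yellow cast stands at rest, upright (within 0.1 rad), on the tray's pad (centre within 30 mm of the pad's); the tray is home (within 6 mm); the door is shut on its catch (under 0.02 rad); the white cast, wax tin, jar and wax knife are within 25 mm of where they started (all of step 2 and value of joint door below 0.02 rad and linear speed of yellow_cast below 0.02 m/s and distance of each of white_cast, wax_tin, jar, wax_knife from where it was at the start of the episode below 0.025 m); the robot touches nothing.
It fails at once if the yellow cast is tipped by more than 0.5 rad (angle between yellow_cast's own z axis and vertical above 0.5 rad).
It fails at once if the yellow cast is dropped, knocked or pressed hard on the tray or box (over 30 N) (contact force between yellow_cast and curing_box above 30 N).
It fails at once if the white cast, wax tin, jar or wax knife is moved more than 25 mm (distance of any of white_cast, wax_tin, jar, wax_knife from where it was at the start of the episode above 0.025 m).
It also fails if it takes over 72 s, if anything falls off the work surface, if the arm or the gripper's body presses on something with over 40 N, if the wrist force passes 120 N, or if a joint passes its speed limit or range.

### The arm

A 6-joint arm with a two-finger parallel gripper is mounted at the origin on the work surface. World frame = base frame: x ahead of the robot, y to its left, z up, the work surface at z = 0. Lengths are in m, angles in rad, forces in N, time in s.
With the tool pointing down it reaches from about 0.325 to 0.85 m from the base axis. Payload 15.5 kg.
Tool frame: the origin (TCP) lies between the finger pads; the fingertips stand 19 mm ahead of it and the grasp point (between the pads) is the TCP; z points along the fingers, y is the direction in which the jaws open and shut (so a half turn about z gives the same grasp; the last joint's range is limited). The gripper opens to 91 mm and grips with 3 to 60 N. Pads are 32 mm wide; open, the fingers measure 118 mm over their backs; the gripper's body (76 mm by 178 mm) begins 60 mm behind the grasp point.
Start: joints at [1.058, 0.494, 1.345, -0, 1.302, -0.096], TCP at [0.253, 0.571, 0.233] pointing down, gripper open.
Joint ranges: [-2.91, 2.91], [-0.82, 2.16], [0.22, 2.67], [-1.22, 4.37], [0.12, 2.79], [-3.08, 3.08]. Speed limits (rad/s): [1.89, 1.89, 2.57, 3.01, 3.01, 3.01].

### API

Orientations are given as a rotation vector (axis times angle).
In Python, from cell import telemetry, cams, order gives the robot as it stands.
- The arm moves only by the shell command python3 -m jog 'ROWS' [FORCE]. ROWS is a JSON object of lists of equal length, an entry for each row: "dp": the shift along the tool's x, y, z in mm, a list of three; "roll": the turn about the tool's z in rad; "hand": the finger opening in mm, from 0 to 91.2. A call has 1 to 20 rows; each row is the pose to reach, as a shift and turn from the pose measured when the call began, along the tool's axes at that moment; what a row does not reach only later rows make up. A row lasts 1/8 s, in which the tool goes at most 62.5 mm and 10.7 degrees, less where a joint would pass 70% of its speed; a pose out of reach is approached as far as the arm can. A call with a gripper value outside its range is refused whole. The fingers move at their own pace and stop on an object; FORCE is the grip in N (left out, the last holds). Time passes only in rows, so rows that repeat a pose let the fingers close. It gives the time, the measured TCP pose, the force and the opening at its end, in the units of the state.
- telemetry.read_state(): the state, without advancing time (a new reading comes with each control period).
- cams.snapshot(name): name is "scene" or "top" or "wrist"; returns the picture (420x560x3 uint8, red, green, blue); there is no depth.
- cams.camera_model(name): a dict with "intrinsics" (3x3 intrinsics, pixels), "dist_coeffs" ([k1, k2, p1, p2, k3] as OpenCV has them; the pictures are not rectified), "rvec" (rotation vector, rad) and "tvec" (3), from world to camera coordinates, as OpenCV has them; the wrist camera has in their place "T_tool_cam" (4x4, takes a point from camera to tool coordinates, whose origin is the TCP and whose axes are the flange's). Camera axes: x right, y down, z forward; pixel columns grow to the right and rows downward; lengths in m; the calibration is good to about 2 mm. A picture is of the moment at which its call begins: read the wrist's pose just before it. camera_model takes no time and is no camera call.
- order.hand_in(): hands the job in, once; it reports no verdict.
The state is a dict: "t": time; "q": joint angles; "joint_vel": joint speeds; "tau": joint torques, N m; "ee_pos": TCP position; "eef_rot": TCP orientation; "wrist_force": force on the tool from outside, world axes, zero at the start; "torque": the same for the moment, N m; "gripper_width": finger opening in m.
Only numpy, scipy, OpenCV 4.12 (cv2) and the standard library are available. Lean on these libraries where they do the work, as an engineer would, in place of code of your own. Each camera call takes 0.05 s, during which the arm holds its last target.

## Working session

There is one attempt and no reset: what is moved stays moved. The work goes in short steps, Python scripts to look and compute and a shell command to move; the robot and the scene stay as the last step left them, time stands still between calls to the robot, and variables do not carry over. Pictures are saved under pics/ and viewed, and the job is handed in when it is done.

```bash
mkdir -p pics; ls; cat > h.py <<'E'
import numpy as np, cv2
from cell import telemetry, cams, order
def snap(n,f):
    s=telemetry.read_state(); im=cams.snapshot(n); cv2.imwrite('pics/'+f,im[:,:,::-1]); return s,im
def cam(n,s=None):
    m=cams.camera_model(n);K=np.array(m['intrinsics'],float);d=np.array(m['dist_coeffs'],float)
    if 'T_tool_cam' in m:
        T=np.eye(4);T[:3,:3]=cv2.Rodrigues(np.array(s['eef_rot'],float))[0];T[:3,3]=s['ee_pos'];T=T@np.array(m['T_tool_cam'])
        R=T[:3,:3].T;t=-R@T[:3,3]
    else:
        R=cv2.Rodrigues(np.array(m['rvec'],float))[0];t=np.array(m['tvec'],float).ravel()
    return K,d,R,t
def ray(c,uv,z):
    K,d,R,t=c
    p=cv2.undistortPoints(np.array(uv,float).reshape(-1,1,2),K,d).reshape(-1,2)
    D=np.c_[p,np.ones(len(p))]@R; o=-R.T@t
    return o+D*((z-o[2])/D[:,2])[:,None]
def proj(c,P):
    K,d,R,t=c
    return cv2.projectPoints(np.array(P,float).reshape(-1,1,3),cv2.Rodrigues(R)[0],t,K,d)[0].reshape(-1,2)
E
python3 - <<'E'
from h import *
print(telemetry.read_state())
for n in('scene','top','wrist'): s,_=snap(n,n+'0.png')
for n in('scene','top'): c=cam(n);print(n,-c[2].T@c[3],c[0].tolist())
print(cams.camera_model('wrist')['T_tool_cam'])
E
```

```text
pics
{'t': 0.0, 'q': array([ 1.05847618e+00,  4.94165605e-01,  1.34615371e+00, -6.21440447e-06,
        1.30247228e+00, -9.55164365e-02]), 'joint_vel': array([-0.0011845 , -0.00162441, -0.00022655, -0.0002132 , -0.00141716,
        0.00055457]), 'tau': array([-2.29523139e-03, -8.78798747e+01, -3.81868887e+01,  7.05431239e-02,
        5.28151367e-02, -7.93451022e-05]), 'ee_pos': array([0.25285555, 0.57117265, 0.23234152]), 'eef_rot': array([-6.49909143e-01, -3.07327202e+00,  1.79960405e-03]), 'wrist_force': array([ 1.42226999, -0.47693838, -0.22653927]), 'torque': array([-0.00961877, -0.0614102 , -0.00452048]), 'gripper_width': 0.09119626055606134}
scene [1.12012919 0.34265749 0.9459952 ] [[462.2830943079437, 0.0, 270.1361931696333], [0.0, 462.2830943079437, 207.61713255767356], [0.0, 0.0, 1.0]]
top [0.54681786 0.04430793 1.33717302] [[497.1337998794213, 0.0, 289.74497062112636], [0.0, 497.1337998794213, 208.89596551079165], [0.0, 0.0, 1.0]]
[[ 6.71454300e-05 -9.64781192e-01 -2.63053696e-01  7.36438232e-02]
 [ 9.99999820e-01 -9.22124542e-05  5.93453966e-04  1.03342643e-03]
 [-5.96810051e-04 -2.63053689e-01  9.64781012e-01 -1.51722193e-01]
 [ 0.00000000e+00  0.00000000e+00  0.00000000e+00  1.00000000e+00]]
```

View pics/top0.png

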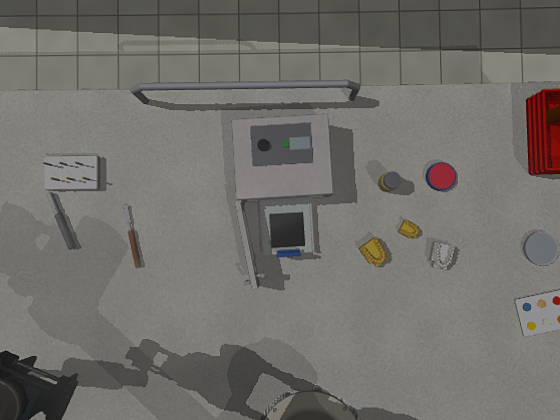

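View pics/scene0.png

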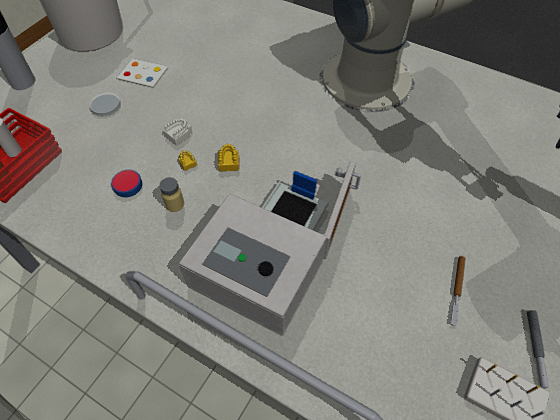

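View pics/wrist0.png

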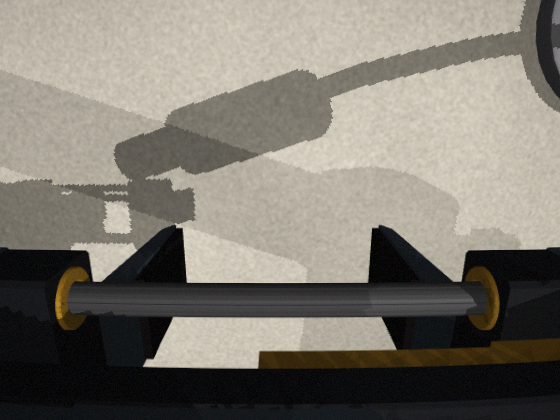

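The top view shows the box roof with corners near (233,120), (329,114), (331,193), (237,200). The larger yellow cast is at (373,251), the small decoy at (409,229), the tray pad at (288,230), and the door runs from (240,200) to (253,288). Next I'll zoom in and measure.

```bash
python3 - <<'E'
from h import *
im=cv2.imread('pics/top0.png'); 
a=cv2.resize(im[100:300,220:420],None,fx=3,fy=3,interpolation=cv2.INTER_CUBIC); cv2.imwrite('pics/topz.png',a)
c=cam('top')
hsv=cv2.cvtColor(im,cv2.COLOR_BGR2HSV)
m=cv2.inRange(hsv,(15,120,80),(35,255,255))
for k in cv2.findContours(m,cv2.RETR_EXTERNAL,cv2.CHAIN_APPROX_NONE)[0]:
    if cv2.contourArea(k)>60:
        w=ray(c,k.reshape(-1,2),0.03)[:,:2]; r=cv2.minAreaRect((w*1000).astype(np.float32)); print(cv2.boundingRect(k),r)
m=cv2.inRange(hsv,(105,120,60),(130,255,255))
for k in cv2.findContours(m,cv2.RETR_EXTERNAL,cv2.CHAIN_APPROX_NONE)[0]:
    if cv2.contourArea(k)>30:
        w=ray(c,k.reshape(-1,2),0.08)[:,:2]; r=cv2.minAreaRect((w*1000).astype(np.float32)); print('blue',cv2.boundingRect(k),r)
g=im.max(2); m=(g<45).astype(np.uint8)*255; m[:200]=0;m[255:]=0;m[:,:262]=0;m[:,310:]=0
for k in cv2.findContours(m,cv2.RETR_EXTERNAL,cv2.CHAIN_APPROX_NONE)[0]:
    if cv2.contourArea(k)>300:
        w=ray(c,k.reshape(-1,2),0.021)[:,:2]; r=cv2.minAreaRect((w*1000).astype(np.float32)); print('pad',cv2.boundingRect(k),r)
E
```

```text
(360, 237, 27, 29) ((496.9942321777344, -177.048583984375), (65.34268951416016, 53.537445068359375), 33.93178176879883)
(399, 220, 21, 18) ((555.5870971679688, -270.1882629394531), (46.67781066894531, 36.536861419677734), 62.34164810180664)
blue (523, 303, 8, 8) ((359.26922607421875, -542.8062744140625), (17.203447341918945, 17.327632904052734), 87.43746948242188)
blue (277, 249, 23, 8) ((500.921142578125, 48.74260711669922), (15.868245124816895, 56.31464385986328), 2.910787343978882)
pad (272, 213, 33, 34) ((559.1868896484375, 50.25646209716797), (84.62892150878906, 84.9933853149414), 2.604961395263672)
```

View pics/topz.png

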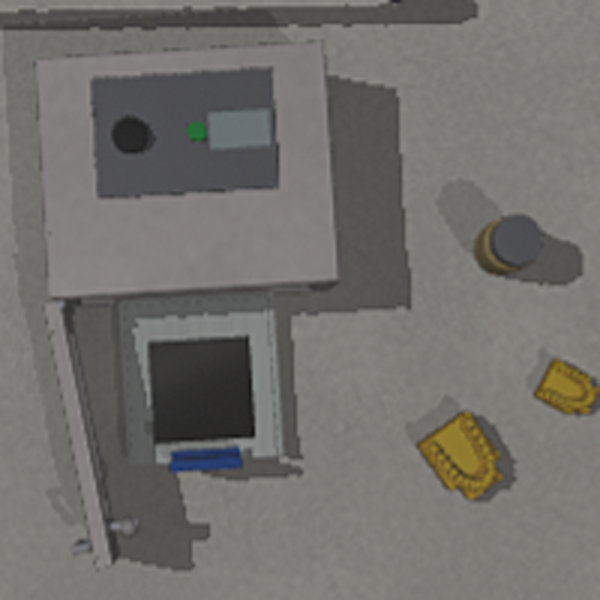

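```bash
cat >> h.py <<'E'
def shift(p,yaw=None):
    "world target TCP, jaw y-axis yaw (deg) -> dp mm, roll"
    s=telemetry.read_state();R=cv2.Rodrigues(np.array(s['eef_rot'],float))[0]
    d=R.T@(np.array(p)-s['ee_pos'])*1000
    y=np.degrees(np.arctan2(R[1,1],R[0,1]))
    r=None if yaw is None else -np.radians((yaw-y+180)%360-180)
    print('t',round(s['t'],2),'pos',np.round(s['ee_pos'],4),'yaw_y',round(y,2),'F',np.round(s['wrist_force'],1),'w',round(s['gripper_width'],4),'-> dp',np.round(d,1),'roll',r, 'q6',round(s['q'][5],2),'Rz',np.round(R[:,2],3))
E
python3 -c "
from h import *
shift([.501,-.174,.18],-56)
c=cam('top')
uv=np.array([(38,60),(323,43),(337,279),(51,300),(60,303),(103,566)])/3+[220,100]
w=ray(c,uv[:4],.115); print(w.round(4),w.mean(0), np.degrees(np.arctan2(*(w[3]-w[2])[:2])))
print(ray(c,uv[4:],.104))
"
```

```text
t 0.15 pos [0.2529 0.5712 0.2325] yaw_y 66.12 F [0.4 0.1 0. ] w 0.0911 -> dp [-528.6 -580.9   53. ] roll 2.1313607745445218 q6 -0.1 Rz [-0.001 -0.001 -1.   ]
[[ 0.8329  0.1808  0.115 ]
 [ 0.8435 -0.0552  0.115 ]
 [ 0.6475 -0.0629  0.115 ]
 [ 0.6339  0.1722  0.115 ]] [0.73946649 0.05873549 0.115     ] -3.3234410862746677
[[0.63203703 0.16593565 0.104     ]
 [0.41525611 0.13283726 0.104     ]]
```

```bash
python3 -m jog '{"dp":[[-35,-39,0],[-75,-83,0],[-114,-125,0],[-152,-167,0],[-190,-209,0],[-228,-251,0],[-266,-292,0],[-304,-334,0],[-342,-376,0],[-380,-418,0],[-418,-460,10],[-456,-502,25],[-492,-541,40],[-518,-570,50],[-528.6,-581,53],[-528.6,-581,53],[-528.6,-581,53]],"roll":[0.1,0.25,0.4,0.55,0.7,0.85,1.0,1.15,1.3,1.45,1.6,1.75,1.9,2.05,2.13,2.13,2.13],"hand":[91,91,91,91,91,91,91,91,91,91,91,91,91,91,91,91,91]}' 20; python3 - <<'E'
from h import *
shift([.501,-.174,.18],-56)
s,im=snap('wrist','w1.png'); np.save('w1.npy',np.r_[s['ee_pos'],s['eef_rot']])
c=cam('wrist',s)
hsv=cv2.cvtColor(im,cv2.COLOR_RGB2HSV); m=cv2.inRange(hsv,(15,120,60),(35,255,255))
for k in cv2.findContours(m,cv2.RETR_EXTERNAL,cv2.CHAIN_APPROX_NONE)[0]:
    if cv2.contourArea(k)>800:
        for z in(.0,.028,.042):
            w=ray(c,k.reshape(-1,2),z)[:,:2]; print(z,cv2.boundingRect(k),cv2.minAreaRect((w*1000).astype(np.float32)))
E
```

```text
t: 2.28
ee_pos: [0.5007, -0.1733, 0.18]
eef_rot: [3.002, 0.924, -0.001]
wrist_force: [0.3, 0.2, 0.3]
gripper_width: 0.0907
t 2.27 pos [ 0.5007 -0.1733  0.18  ] yaw_y -55.79 F [0.3 0.2 0.3] w 0.0907 -> dp [-0.1  0.8  0. ] roll 0.003678357061014741 q6 0.53 Rz [-0.001 -0.    -1.   ]
0.0 (259, 339, 301, 30) ((434.8555603027344, -396.65606689453125), (28.482288360595703, 333.24554443359375), 34.37396240234375)
0.028 (259, 339, 301, 30) ((445.6301574707031, -374.21392822265625), (26.077863693237305, 305.1136169433594), 34.37398147583008)
0.042 (259, 339, 301, 30) ((451.0174865722656, -362.9927978515625), (24.875652313232422, 291.0475769042969), 34.37394332885742)
0.0 (465, 267, 34, 63) ((523.8584594726562, -410.71502685546875), (76.00106048583984, 32.51163864135742), 48.467159271240234)
0.028 (465, 267, 34, 63) ((527.1195678710938, -387.0859375), (69.58518981933594, 29.767057418823242), 48.46720504760742)
0.042 (465, 267, 34, 63) ((528.7501831054688, -375.2713928222656), (66.37728881835938, 28.394771575927734), 48.467185974121094)
0.0 (373, 171, 57, 63) ((554.4816284179688, -279.1058654785
[... 368 characters left out ...]
1.337890625), (74.80223083496094, 58.19431686401367), 34.21529006958008)
0.028 (247, 161, 65, 80) ((497.58740234375, -177.07240295410156), (68.48757934570312, 53.28166961669922), 34.215293884277344)
0.042 (247, 161, 65, 80) ((500.5794982910156, -174.93972778320312), (65.33026123046875, 50.82532501220703), 34.21530532836914)
0.0 (416, 1, 67, 72) ((685.8856201171875, -219.64991760253906), (55.64046859741211, 53.82268142700195), 53.36125946044922)
0.028 (416, 1, 67, 72) ((675.4686889648438, -212.15020751953125), (50.943416595458984, 49.27907180786133), 53.36125183105469)
0.042 (416, 1, 67, 72) ((670.2601928710938, -208.40040588378906), (48.594871520996094, 47.00722885131836), 53.36127471923828)
```

View pics/w1.png

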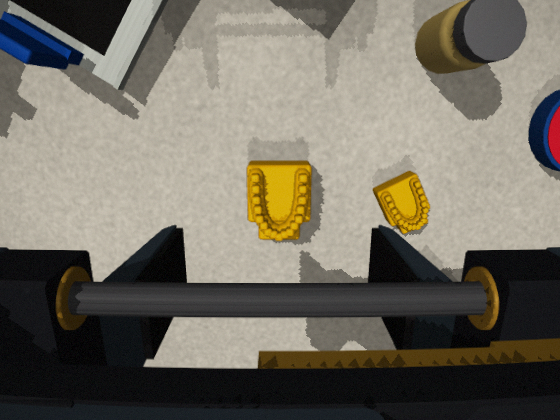

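The wrist view shows the 66 mm cast at cols 247–312, rows 161–241, with its teeth pointing down the image, and the decoy clear to the right at (402,202). Both views agree on about (0.4975, -0.177) with a yaw of 34.2°. Next I'll descend and grip.

```bash
python3 -m jog '{"dp":[[0,1,30],[0.5,1.3,70],[0.5,1.3,110],[0.5,1.3,135],[0.5,1.3,147],[0.5,1.3,150],[0.5,1.3,150],[0.5,1.3,150],[0.5,1.3,150],[0.5,1.3,150],[0.5,1.3,150],[0.5,1.3,150],[0.5,1.3,150]],"roll":[0,0,0,0,0,0,0,0,0,0,0,0,0],"hand":[91,91,91,91,91,91,75,60,45,40,40,40,40]}' 20; python3 - <<'E'
from h import *
shift([.56,.05,.15],-87.3)
snap('wrist','w2.png')
E
```

```text
t: 3.95
ee_pos: [0.5019, -0.1741, 0.0304]
eef_rot: [3.002, 0.924, -0.001]
wrist_force: [-0.6, -0.3, 5.6]
gripper_width: 0.0538
t 3.95 pos [ 0.5019 -0.1741  0.0304] yaw_y -55.79 F [-0.6 -0.3  5.6] w 0.0538 -> dp [ 174.  -152.6 -119.8] roll 0.5499921430749729 q6 0.53 Rz [-0.    -0.001 -1.   ]
```

View pics/w2.png

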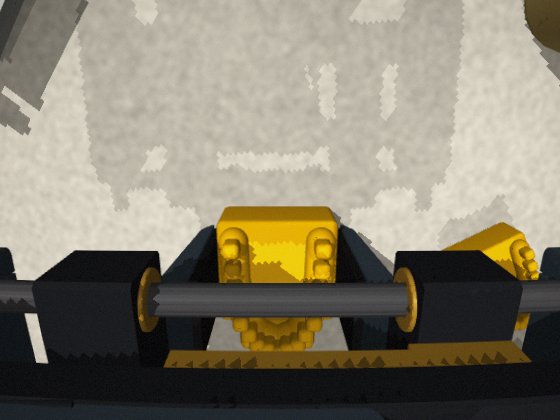

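Gripped at 53.8 mm opening: the cast fills the jaws at cols 215–340. Next I'll lift it and carry it over.

```bash
python3 -m jog '{"dp":[[0,0,-10],[0,0,-40],[0,0,-80],[0,0,-110],[8,-8,-118],[30,-27,-120],[60,-53,-120],[90,-80,-120],[120,-105,-120],[146,-126,-120],[163,-139,-120],[170,-145,-120],[170,-145,-120],[170,-145,-120]],"roll":[0,0,0,0,0,0.1,0.2,0.3,0.4,0.5,0.55,0.55,0.55,0.55],"hand":[40,40,40,40,40,40,40,40,40,40,40,40,40,40]}' 20; python3 - <<'E'
from h import *
shift([.5605,.042,.0515],-87.3)
snap('top','t3.png'); snap('scene','s3.png')
snap('wrist','w3.png')
E
```

```text
t: 5.75
ee_pos: [0.5606, 0.0408, 0.1501]
eef_rot: [3.14, 0.074, -0.001]
wrist_force: [0.1, -0.0, -1.3]
gripper_width: 0.0536
t 5.75 pos [0.5606 0.0408 0.1501] yaw_y -87.29 F [ 0.1 -0.  -1.3] w 0.0536 -> dp [ 0.  -1.3 98.6] roll 0.00020750308369843704 q6 1.49 Rz [-0.001 -0.001 -1.   ]
```

View pics/w3.png

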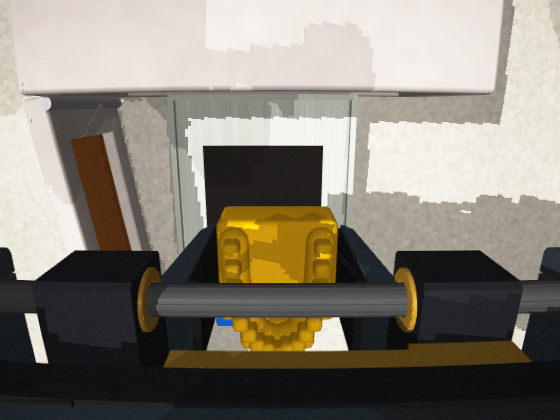

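View pics/s3.png

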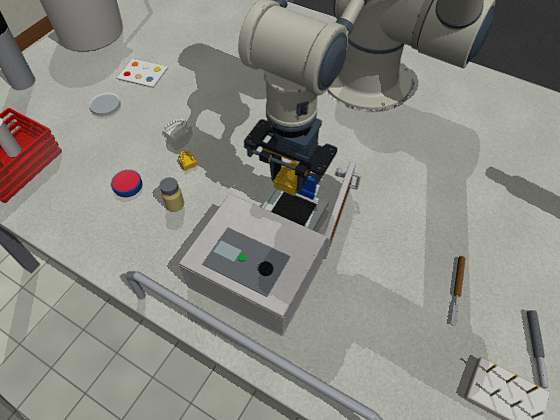

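The wrist view shows the pad's rear corners at (204,146) and (322,146), with the cast held level over it. I'll check the pad centre from those corners.

```bash
python3 - <<'E'
from h import *
s=telemetry.read_state();c=cam('wrist',s)
w=ray(c,[(204,146),(322,146)],.021)[:,:2]*1000;print(w)
d=(w[0]-w[1])/np.linalg.norm(w[0]-w[1]);print(np.linalg.norm(w[0]-w[1]),np.degrees(np.arctan2(-d[0],d[1])),'pad',w.mean(0)-45*np.array([d[1],-d[0]]))
print('roof front',ray(c,[(22,93),(490,93)],.115), 'handle/door top',ray(c,[(28,130)],.104))
E
```

```text
[[602.34195676  98.10718794]
 [606.36530174   9.88819635]]
88.31068894223539 2.6112411741092254 pad [559.40035497  51.94753801]
roof front [[ 0.63665385  0.17267429  0.115     ]
 [ 0.64678978 -0.05982526  0.115     ]] handle/door top [[0.61731143 0.17871883 0.104     ]]
```

```bash
python3 -m jog '{"dp":[[0,-3,20],[0,-4,45],[0,-4,65],[0,-4,80],[0,-4,90],[0,-4,94],[0,-4,96],[0,-4,97],[0,-4,97.5],[0,-4,98],[0,-4,98]],"roll":[0,0,0,0,0,0,0,0,0,0,0],"hand":[40,40,40,40,40,40,40,40,40,40,40]}' 20; python3 - <<'E'
from h import *
shift([.5605,.045,.0515],-87.3)
E
```

```text
t: 7.28
ee_pos: [0.5607, 0.0447, 0.0523]
eef_rot: [3.14, 0.073, -0.0]
wrist_force: [0.5, 0.2, -0.9]
gripper_width: 0.0539
t 7.28 pos [0.5607 0.0447 0.0523] yaw_y -87.34 F [ 0.5  0.2 -0.9] w 0.0539 -> dp [-0.2 -0.3  0.8] roll -0.0006203591737790163 q6 1.5 Rz [-0.    -0.001 -1.   ]
```

```bash
python3 -m jog '{"dp":[[0,0,0.4],[0,0,0.8],[0,0,1.0],[0,0,1.0]],"roll":[0,0,0,0],"hand":[40,40,40,40]}' 20; python3 - <<'E'
from h import *
shift([.5605,.045,.0515],-87.3)
E
```

```text
t: 7.78
ee_pos: [0.5607, 0.0447, 0.0514]
eef_rot: [3.14, 0.073, -0.0]
wrist_force: [-0.3, -0.3, 2.7]
gripper_width: 0.0539
t 7.78 pos [0.5607 0.0447 0.0514] yaw_y -87.33 F [-0.3 -0.3  2.7] w 0.0539 -> dp [-0.2 -0.3 -0.1] roll -0.0005832627021404437 q6 1.5 Rz [-0.    -0.001 -1.   ]
```

The force has risen to 2.7 N, so the cast is on the pad. Next I'll release it and rise.

```bash
python3 -m jog '{"dp":[[0,0,0],[0,0,0],[0,0,0],[0,0,0],[0,0,0],[0,0,-8],[0,0,-30],[0,0,-70],[0,0,-110],[0,0,-120],[0,0,-120]],"roll":[0,0,0,0,0,0,0,0,0,0,0],"hand":[58,64,70,76,80,80,80,80,80,80,80]}' 20; python3 - <<'E'
from h import *
shift([.46,.045,.16],-87.3)
s,im=snap('wrist','w4.png'); c=cam('wrist',s)
E
```

```text
t: 9.15
ee_pos: [0.5608, 0.0448, 0.172]
eef_rot: [3.14, 0.073, 0.002]
wrist_force: [-0.4, 0.1, -0.7]
gripper_width: 0.08
t 9.15 pos [0.5608 0.0448 0.172 ] yaw_y -87.33 F [-0.4  0.1 -0.7] w 0.08 -> dp [-100.7   -4.9   11.9] roll -0.0005308864376185153 q6 1.5 Rz [ 0.001 -0.001 -1.   ]
```

View pics/w4.png

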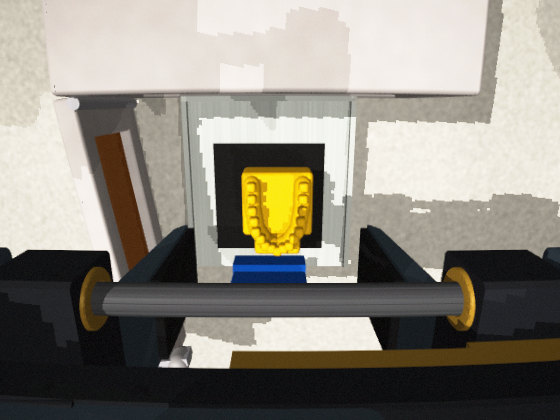

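The cast stands on the pad (214–324 × 144–248), slightly right of centre. The blue tab top is at cols 233–306, rows 255–270.

```bash
python3 - <<'E'
from h import *
s=telemetry.read_state();c=cam('wrist',s)
im=cv2.imread('pics/w4.png'); cv2.imwrite('pics/w4z.png',cv2.resize(im[130:290,170:360],None,fx=3,fy=3))
print('tab',ray(c,[(233,257),(306,256),(232,269),(306,268)],.085))
w=ray(c,[(214,144),(324,144)],.021)*1000
print('pad rear',w)
print('cast back top',ray(c,[(244,168),(311,168)],.028))
shift([.43,.048,.172],-87.3)
E
```

```text
tab [[0.53207946 0.07435097 0.085     ]
 [0.53515394 0.02444347 0.085     ]
 [0.52306775 0.07492459 0.085     ]
 [0.52621949 0.0238287  0.085     ]]
pad rear [[601.33686854  97.95895215  21.        ]
 [605.3958872    9.78389254  21.        ]]
cast back top [[0.58413666 0.07280837 0.028     ]
 [0.5866138  0.01958417 0.028     ]]
t 9.2 pos [0.5603 0.0448 0.171 ] yaw_y -87.33 F [-0.   0.4 -0.2] w 0.0802 -> dp [-130.1   -9.3   -0.9] roll -0.0005777279633389163 q6 1.5 Rz [-0.001 -0.001 -1.   ]
```

View pics/w4z.png

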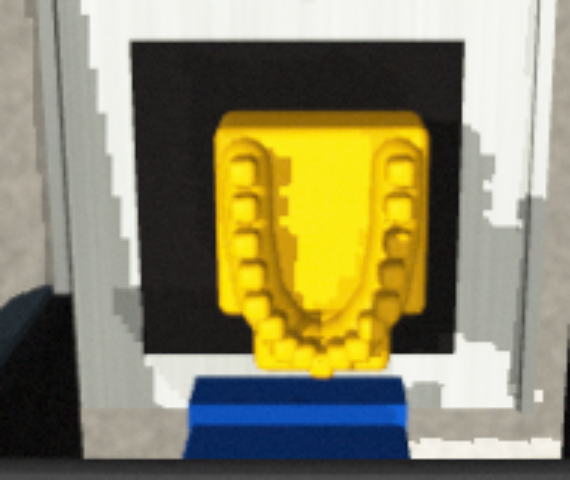

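```bash
python3 -c "
from h import *
shift([.44,.0465,.08],-87.35)"
python3 -m jog '{"dp":[[-15,-1,0],[-45,-3,0],[-80,-5,0],[-108,-7,0],[-120,-7.5,0],[-120,-7.5,15],[-120,-7.5,45],[-120,-7.5,75],[-120,-7.5,88],[-120,-7.5,91],[-120,-7.5,91]],"roll":[0,0,0,0,0,0,0,0,0,0,0],"hand":[60,40,20,0,0,0,0,0,0,0,0]}' 20; python3 - <<'E'
from h import *
shift([.46,.048,.08],-87.3)
snap('wrist','w5.png');snap('top','t5.png')
im=cv2.imread('pics/t5.png');cv2.imwrite('pics/t5z.png',cv2.resize(im[150:350,200:400],None,fx=3,fy=3))
E
```

```text
t 9.2 pos [0.5603 0.0448 0.171 ] yaw_y -87.33 F [-0.   0.4 -0.2] w 0.0802 -> dp [-120.1   -7.4   91.1] roll 0.00029493666265795085 q6 1.5 Rz [-0.001 -0.001 -1.   ]
t: 10.58
ee_pos: [0.4404, 0.0467, 0.0805]
eef_rot: [3.14, 0.073, -0.0]
wrist_force: [0.1, -0.2, -0.5]
gripper_width: 0.0006
t 10.57 pos [0.4404 0.0467 0.0805] yaw_y -87.33 F [ 0.1 -0.2 -0.5] w 0.0006 -> dp [19.6 -0.4  0.5] roll -0.0005231591172852812 q6 1.5 Rz [-0.    -0.001 -1.   ]
```

View pics/w5.png

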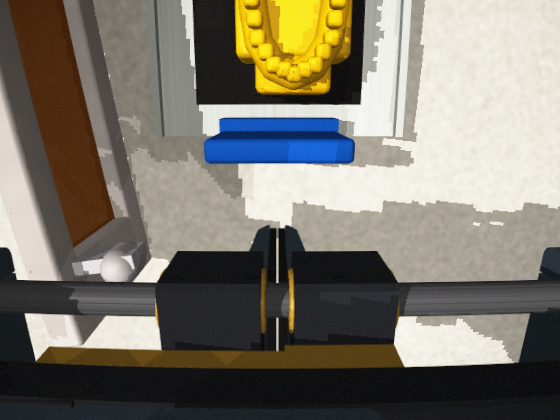

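View pics/t5z.png

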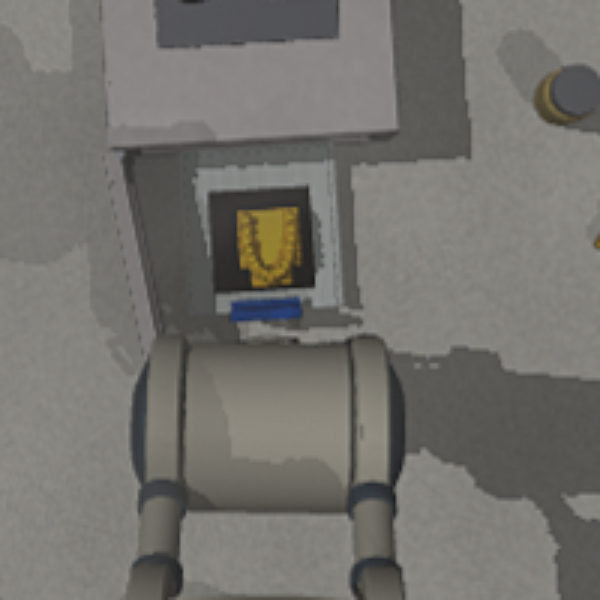

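The wrist view shows the tab top at cols 205–354, rows 140–163, centred at col 280, in line with the closed fingers. I'll start the push slowly.

```bash
python3 -c "
from h import *
s=telemetry.read_state();c=cam('wrist',s)
print(ray(c,[(205,160),(354,160),(207,140)],.085))"
python3 -m jog '{"dp":[[5,0,0],[11,0,0],[15,0,0],[19,0,0],[22,0,0],[25,0,0],[28,0,0],[31,0,0],[34,0,0],[37,0,0],[41,0,0],[46,0,0],[52,0,0],[58,0,0],[65,0,0],[72,0,0],[79,0,0],[85,0,0],[90,0,0],[93,0,0]],"roll":[0,0,0,0,0,0,0,0,0,0,0,0,0,0,0,0,0,0,0,0],"hand":[0,0,0,0,0,0,0,0,0,0,0,0,0,0,0,0,0,0,0,0]}' 20; python3 - <<'E'
from h import *
shift([.62,.055,.08],-87.3)
snap('wrist','w6.png')
E
```

```text
[[0.49220185 0.07843982 0.085     ]
 [0.49495887 0.01934967 0.085     ]
 [0.5001263  0.07765974 0.085     ]]
t: 13.18
ee_pos: [0.5338, 0.051, 0.0809]
eef_rot: [3.14, 0.073, 0.001]
wrist_force: [-2.3, -0.4, -0.8]
gripper_width: 0.0004
t 13.18 pos [0.5338 0.051  0.0809] yaw_y -87.33 F [-2.3 -0.4 -0.8] w 0.0004 -> dp [86.3 -0.   1. ] roll -0.0005975254451883617 q6 1.51 Rz [ 0.001 -0.001 -1.   ]
```

View pics/w6.png

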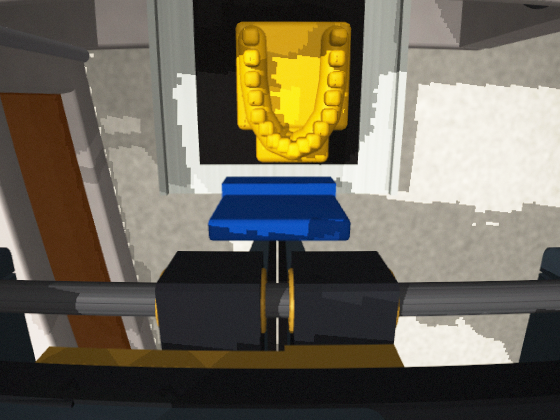

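The fingers are pushing the tab with 2.3 N and the cast is still in place on the pad. I'll continue the slide.

```bash
python3 -c "
from h import *
s=telemetry.read_state();c=cam('wrist',s)
print(ray(c,[(209,239),(350,239)],.085))"
python3 -m jog '{"dp":[[3,0,0],[7,0,0],[12,0,0],[18,0,0],[25,0,0],[32,0,0],[39,0,0],[46,0,0],[52,0,0],[58,0,0],[63,0,0],[67,0,0],[70,0,0],[73,0,0],[75,0,0],[77,0,0],[78,0,0],[78,0,0]],"roll":[0,0,0,0,0,0,0,0,0,0,0,0,0,0,0,0,0,0],"hand":[0,0,0,0,0,0,0,0,0,0,0,0,0,0,0,0,0,0]}' 20; python3 - <<'E'
from h import *
shift([.62,.055,.08],-87.3)
snap('wrist','w7.png')
E
```

```text
[[0.55248303 0.08121086 0.085     ]
 [0.55521769 0.02201013 0.085     ]]
t: 15.48
ee_pos: [0.6123, 0.0546, 0.0811]
eef_rot: [3.14, 0.073, 0.003]
wrist_force: [-1.6, 0.4, -1.2]
gripper_width: 0.0004
t 15.47 pos [0.6123 0.0546 0.0811] yaw_y -87.33 F [-1.6  0.4 -1.2] w 0.0004 -> dp [ 7.7 -0.   1.1] roll -0.0005712910477487789 q6 1.52 Rz [ 0.002 -0.001 -1.   ]
```

View pics/w7.png

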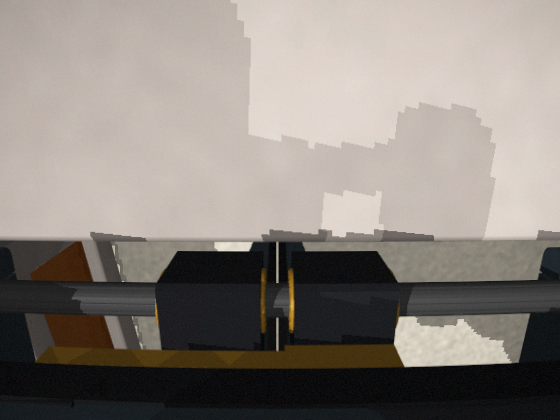

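The tab has gone under the roof edge (row 240). I'll move in small steps until the stop pushes back.

```bash
python3 -m jog '{"dp":[[1,0,0],[2,0,0],[3,0,0],[4,0,0],[5,0,0],[5,0,0]],"roll":[0,0,0,0,0,0],"hand":[0,0,0,0,0,0]}' 20;python3 -m jog '{"dp":[[1,0,0],[2,0,0],[2,0,0]],"roll":[0,0,0],"hand":[0,0,0]}' 20; python3 -m jog '{"dp":[[1,0,0],[2,0,0],[2,0,0]],"roll":[0,0,0],"hand":[0,0,0]}' 20
```

```text
t: 16.27
ee_pos: [0.6175, 0.0549, 0.0811]
eef_rot: [3.14, 0.073, 0.003]
wrist_force: [-1.6, -0.5, -1.4]
gripper_width: 0.0006
t: 16.65
ee_pos: [0.6196, 0.055, 0.0812]
eef_rot: [3.14, 0.073, 0.004]
wrist_force: [-1.2, 0.0, -1.1]
gripper_width: 0.0005
t: 17.02
ee_pos: [0.6198, 0.055, 0.0811]
eef_rot: [3.14, 0.073, -0.002]
wrist_force: [-13.6, -1.3, 8.4]
gripper_width: 0.0005
```

The tray is home: the stop pushed back with 13.6 N at x = 0.620. I'll back off, rise, and look at the door from above.

```bash
python3 -m jog '{"dp":[[-8,0,0],[-25,0,0],[-40,0,0],[-45,0,-10],[-45,0,-40],[-45,0,-80],[-60,-20,-115],[-90,-60,-130],[-115,-100,-139],[-125,-112,-139],[-125,-115,-139],[-125,-115,-139]],"roll":[0,0,0,0,0,0,0,0,0,0,0,0],"hand":[0,0,0,0,0,0,0,0,0,0,0,0]}' 20; python3 - <<'E'
from h import *
shift([.5,.17,.22],-87.3)
s,_=snap('wrist','w8.png');np.savez('w8.npz',ee_pos=s['ee_pos'],eef_rot=s['eef_rot'])
snap('top','t8.png');snap('scene','s8.png')
im=cv2.imread('pics/s8.png');cv2.imwrite('pics/s8z.png',cv2.resize(im[120:340,160:400],None,fx=2.5,fy=2.5))
E
```

```text
t: 18.52
ee_pos: [0.4906, 0.1637, 0.2201]
eef_rot: [3.14, 0.073, -0.001]
wrist_force: [0.4, 0.1, -0.6]
gripper_width: 0.0005
t 18.52 pos [0.4906 0.1637 0.2201] yaw_y -87.35 F [ 0.4  0.1 -0.6] w 0.0005 -> dp [ 9.7 -5.9  0.1] roll -0.0008163212860502642 q6 1.73 Rz [-0.001 -0.001 -1.   ]
```

View pics/w8.png

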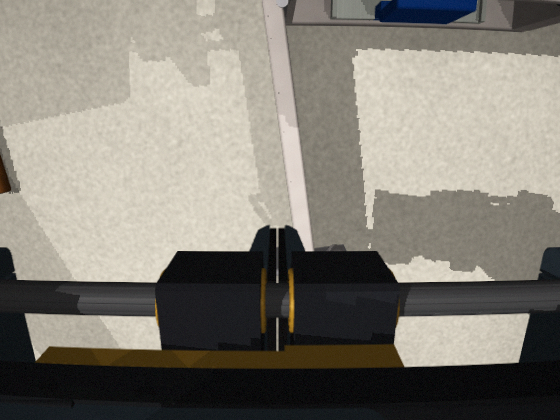

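View pics/s8z.png

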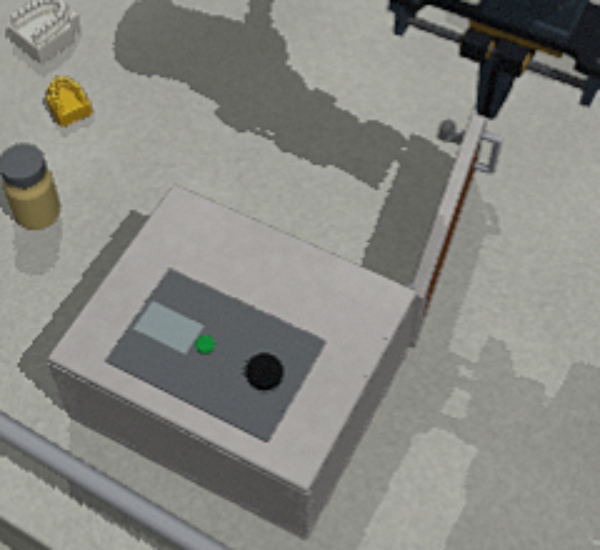

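View pics/t8.png

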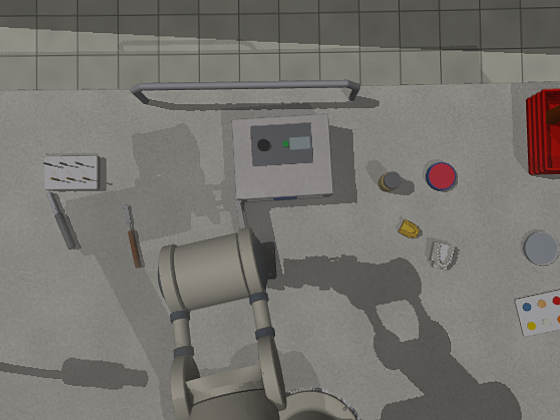

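The wrist view shows the tray inside the box with the blue tab behind the front plane. The door's top edge runs as a strip from (264–281, 5) to (290–310, 250), with the hinge knuckle near (282,2).

```bash
python3 - <<'E'
from h import *
s=np.load('w8.npz');c=cam('wrist',s)
im=cv2.imread('pics/w8.png');cv2.imwrite('pics/w8z.png',cv2.resize(im[0:260,220:350],None,fx=3,fy=2.3))
for r in (15,60,120,180,230):
    print(r,im[r,250:325:3].max(1))
E
```

```text
15 [168 168 170 182 178 187 167 194 193 190 189 134  63  69  67 139 137 137
 135 136 137 137 134 137 136]
60 [184 185 189 179 177 183 187 190 198 198 198 197 194 134 121 130 132 125
 130 135 129 131 131 135 133]
120 [191 187 185 192 175 189 183 173 180 185 220 226 201 202 197 196 120 128
 134 131 142 134 132 130 132]
180 [213 206 216 193 193 190 186 185 184 189 192 188 166 225 224 226 223 224
 177 126 126 138 138 127 129]
230 [219 216 224  29  33  30  33   9  10 167   7  13  30  30  32  32 225 224
 224 226 186 140 135 139 129]
```

View pics/w8z.png

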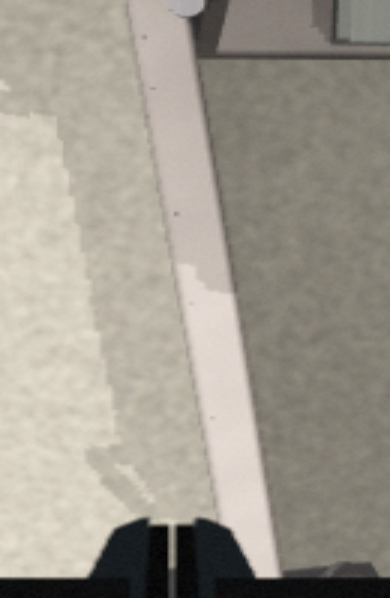

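```bash
python3 - <<'E'
from h import *
c=cam('wrist',np.load('w8.npz'))
o=ray(c,[(262.7,2.2),(291.7,217)],.104)[:,:2];i=ray(c,[(282.3,8.7),(311.7,243)],.104)[:,:2];hg=ray(c,[(282,3)],.104)[0,:2]
u=(o[1]-o[0])/np.linalg.norm(o[1]-o[0]);v=(i[1]-i[0])/np.linalg.norm(i[1]-i[0])
n=np.array([u[1],-u[0]])  # outward?
print(o,i,hg,np.degrees(np.arctan2(u[1],u[0])),np.degrees(np.arctan2(v[1],v[0])))
print('thick',(o[0]-i[0])@n,'n',n, 'hinge to outer',(o[0]-hg)@n)
psi=np.arctan2(u[1],u[0])%(2*np.pi); th0=np.radians(272.6)-psi; print('theta',th0)
# hinge on top view (.632,.166)
np.savez('door.npz',h=hg,d=(o[0]-hg)@n,th0=th0)
for k in range(0,11):
    th=th0*(1-k/10); a=np.radians(272.6)-th; uu=np.array([np.cos(a),np.sin(a)]); nn=np.array([uu[1],-uu[0]])
    p=hg+.14*uu+nn*((o[0]-hg)@n+.0135)
    print(k,round(th,2),p.round(4),'yaw',np.degrees(np.arctan2(-nn[1],-nn[0])).round(1))
E
```

```text
[[0.63047427 0.18024839]
 [0.48363356 0.15297646]] [[0.62700279 0.16713337]
 [0.46361143 0.13653561]] [0.63055568 0.16750527] -169.47864259263022 -169.3932606488727
thick 0.012260620112377475 n [-0.18260203  0.98318691] hinge to outer 0.012543733558521947
theta 1.432542558809053
0 1.43 [0.4882 0.1675] yaw -79.5
1 1.29 [0.4896 0.1472] yaw -71.3
2 1.15 [0.4939 0.1273] yaw -63.1
3 1.0 [0.5011 0.1082] yaw -54.9
4 0.86 [0.5109 0.0903] yaw -46.6
5 0.72 [0.5231 0.074 ] yaw -38.4
6 0.57 [0.5376 0.0597] yaw -30.2
7 0.43 [0.5539 0.0475] yaw -22.0
8 0.29 [0.5718 0.0378] yaw -13.8
9 0.14 [0.591  0.0307] yaw -5.6
10 0.0 [0.6109 0.0265] yaw 2.6
```

```bash
python3 - <<'E'
from h import *
shift([.486,.200,.105],-79.5)
E
```

```text
t 18.68 pos [0.4903 0.1634 0.2199] yaw_y -87.39 F [ 0.4  0.1 -0.2] w 0.0006 -> dp [ -2.5 -36.9 114.9] roll -0.13768448278939147 q6 1.73 Rz [-0.002 -0.001 -1.   ]
```

```bash
python3 -m jog '{"dp":[[0,-10,0],[-2,-28,0],[-2.5,-37,0],[-2.5,-37,10],[-2.5,-37,40],[-2.5,-37,75],[-2.5,-37,103],[-2.5,-37,113],[-2.5,-37,115],[-2.5,-37,115]],"roll":[-0.05,-0.1,-0.138,-0.138,-0.138,-0.138,-0.138,-0.138,-0.138,-0.138],"hand":[0,0,0,0,0,0,0,0,0,0]}' 20; python3 - <<'E'
from h import *
s=telemetry.read_state();R=cv2.Rodrigues(s['eef_rot'])[0];y0=np.degrees(np.arctan2(R[1,1],R[0,1]))
D=np.load('door.npz');print(s['ee_pos'],y0)
def row(th):
    a=np.radians(272.6)-th; uu=np.array([np.cos(a),np.sin(a)]); nn=np.array([uu[1],-uu[0]])
    p=np.r_[D['h']+.14*uu+nn*(D['d']+.0135),.105]
    return (R.T@(p-s['ee_pos'])*1000).round(1), round(-np.radians(np.degrees(np.arctan2(-nn[1],-nn[0]))-y0),3)
for th in np.arange(1.44,-.01,-.06): print(round(th,2),*row(th))
snap('wrist','w9.png')
E
```

```text
t: 19.92
ee_pos: [0.4864, 0.2002, 0.1056]
eef_rot: [3.127, 0.288, -0.001]
wrist_force: [-0.8, 0.1, 0.1]
gripper_width: 0.0005
[0.48644844 0.20020911 0.10555826] -79.4866968540817
1.44 [-4.1 31.4  0.6] 0.007
1.38 [-5.5 39.8  0.6] -0.053
1.32 [-6.3 48.3  0.6] -0.113
1.26 [-6.7 56.8  0.6] -0.173
1.2 [-6.5 65.4  0.6] -0.233
1.14 [-5.8 73.9  0.6] -0.293
1.08 [-4.7 82.4  0.6] -0.353
1.02 [-3.  90.7  0.6] -0.413
0.96 [-0.8 99.   0.6] -0.473
0.9 [  1.9 107.1   0.7] -0.533
0.84 [  5.1 115.    0.7] -0.593
0.78 [  8.7 122.8   0.7] -0.653
0.72 [ 12.8 130.3   0.7] -0.713
0.66 [ 17.3 137.5   0.7] -0.773
0.6 [ 22.3 144.5   0.7] -0.833
0.54 [ 27.6 151.1   0.7] -0.893
0.48 [ 33.4 157.5   0.7] -0.953
0.42 [ 39.5 163.4   0.7] -1.013
0.36 [ 46.  169.    0.7] -1.073
0.3 [ 52.7 174.2   0.7] -1.133
0.24 [ 59.8 178.9   0.7] -1.193
0.18 [ 67.2 183.3   0.7] -1.253
0.12 [ 74.8 187.2   0.7] -1.313
0.06 [ 82.6 190.6   0.7] -1.373
-0.0 [ 90.7 193.5   0.7] -1.433
```

View pics/w9.png

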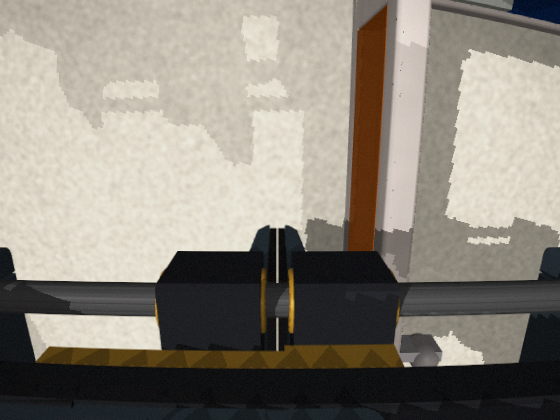

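The fingers stand to the left of the door's outer face (amber window at cols 350–385) with clear space between. I'll push along the arc.

```bash
python3 -m jog '{"dp":[[-2,12,0.6],[-3,20,0.6],[-3.5,26,0.6],[-4,31,0.6],[-5,38,0.6],[-6,46,0.6],[-6.7,56.8,0.6],[-6.5,65.4,0.6],[-5.8,74,0.6],[-4.7,82.4,0.6],[-3,90.7,0.6],[-0.8,99,0.6],[1.9,107,0.7],[5,115,0.7],[8.7,122.8,0.7],[12.8,130.3,0.7],[17.3,137.5,0.7],[22.3,144.5,0.7],[27.6,151,0.7],[27.6,151,0.7]],"roll":[0,0,0,0.007,-0.04,-0.1,-0.173,-0.233,-0.293,-0.353,-0.413,-0.473,-0.533,-0.593,-0.653,-0.713,-0.773,-0.833,-0.893,-0.893],"hand":[0,0,0,0,0,0,0,0,0,0,0,0,0,0,0,0,0,0,0,0]}' 20; cat > row.py <<'E'
from h import *
s=telemetry.read_state();R=cv2.Rodrigues(s['eef_rot'])[0];y0=np.degrees(np.arctan2(R[1,1],R[0,1]))
D=np.load('door.npz');print(s['ee_pos'],y0,s['q'][5])
def row(th):
    a=np.radians(272.6)-th; uu=np.array([np.cos(a),np.sin(a)]); nn=np.array([uu[1],-uu[0]])
    p=np.r_[D['h']+.14*uu+nn*(D['d']+.0135),.105]
    return (R.T@(p-s['ee_pos'])*1000).round(1), round(-np.radians(np.degrees(np.arctan2(-nn[1],-nn[0]))-y0),3)
for th in (.54,.48,.42,.36,.3,.24,.18,.12,.09,.06,.03,0,-.03): print(th,*row(th))
E
python3 row.py; python3 -c "
from h import *
snap('wrist','w10.png')"
```

```text
t: 22.48
ee_pos: [0.5416, 0.0564, 0.1051]
eef_rot: [2.698, 1.609, -0.0]
wrist_force: [0.3, 0.0, -0.6]
gripper_width: 0.0005
[0.54155057 0.05643074 0.1050924 ] -28.38059053293788 0.490684104597498
0.54 [ 0.  -0.4  0.1] -0.001
0.48 [-1.3  8.   0.1] -0.061
0.42 [-2.1 16.5  0.1] -0.121
0.36 [-2.4 25.1  0.1] -0.181
0.3 [-2.1 33.6  0.1] -0.241
0.24 [-1.4 42.1  0.1] -0.301
0.18 [-0.2 50.6  0.1] -0.361
0.12 [ 1.6 58.9  0.1] -0.421
0.09 [ 2.7 63.1  0.1] -0.451
0.06 [ 3.9 67.2  0.1] -0.481
0.03 [ 5.2 71.2  0.1] -0.511
0 [ 6.6 75.2  0.1] -0.541
-0.03 [ 8.1 79.2  0.1] -0.571
```

View pics/w10.png

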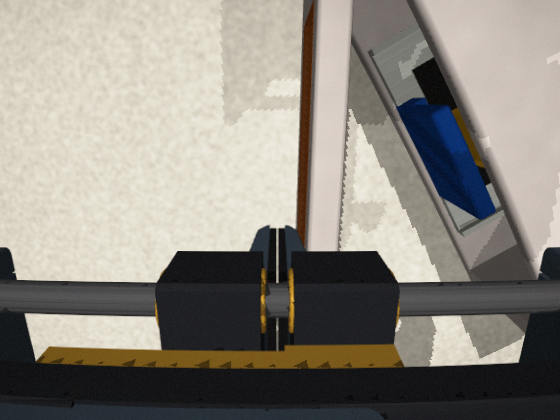

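The door is following the fingers, and the cast shows yellow behind the blue tab at (468,140). I'll continue up to the catch.

```bash
python3 -m jog '{"dp":[[-1.3,8,0],[-2.1,16.5,0],[-2.4,25,0],[-2.1,33.6,0],[-1.4,42,0],[-0.2,50.6,0],[0.8,55,0],[1.6,59,0],[2.7,63,0],[2.7,63,0]],"roll":[-0.06,-0.12,-0.18,-0.24,-0.3,-0.36,-0.39,-0.42,-0.45,-0.45],"hand":[0,0,0,0,0,0,0,0,0,0]}' 20; python3 row.py | sed -n '1p;10,14p'
```

```text
t: 23.78
ee_pos: [0.5981, 0.0291, 0.1051]
eef_rot: [2.272, 2.169, -0.001]
wrist_force: [-0.6, 0.9, -0.1]
gripper_width: 0.0008
[0.59805026 0.0290753  0.10506685] -2.639096330717674 -0.004095044780869571
0.09 [-0.3  0.3  0.1] -0.001
0.06 [-1.   4.5  0.1] -0.031
0.03 [-1.6  8.7  0.1] -0.061
0 [-2.  12.9  0.1] -0.091
-0.03 [-2.3 17.2  0.1] -0.121
```

```bash
python3 -m jog '{"dp":[[-0.5,2,0],[-1,4.5,0],[-1.3,6.5,0],[-1.3,6.5,0]],"roll":[-0.015,-0.03,-0.045,-0.045],"hand":[0,0,0,0]}' 20; python3 -m jog '{"dp":[[-0.4,2,0],[-0.8,4,0],[-0.8,4,0]],"roll":[-0.015,-0.03,-0.03],"hand":[0,0,0]}' 20; python3 -m jog '{"dp":[[0,1.5,0],[-0.5,3,0],[-0.5,3,0]],"roll":[-0.01,-0.015,-0.015],"hand":[0,0,0]}' 20
```

```text
t: 24.28
ee_pos: [0.6047, 0.0274, 0.1051]
eef_rot: [2.222, 2.22, -0.001]
wrist_force: [0.4, -0.0, 0.4]
gripper_width: 0.0007
t: 24.65
ee_pos: [0.6075, 0.0268, 0.1049]
eef_rot: [-2.187, -2.253, 0.003]
wrist_force: [-7.9, 1.2, 4.5]
gripper_width: 0.0006
t: 25.02
ee_pos: [0.6087, 0.0265, 0.1048]
eef_rot: [-2.167, -2.269, 0.007]
wrist_force: [-10.6, 0.3, 8.7]
gripper_width: 0.0005
```

```bash
python3 -m jog '{"dp":[[0,2,0],[0,4,0],[0,4,0]],"roll":[0,0,0],"hand":[0,0,0]}' 20; python3 -m jog '{"dp":[[0,2,0],[0,5,0],[0,5,0]],"roll":[0,0,0],"hand":[0,0,0]}' 20; python3 -m jog '{"dp":[[0,2,0],[0,5,0],[0,5,0]],"roll":[0,0,0],"hand":[0,0,0]}' 20
```

```text
t: 25.4
ee_pos: [0.6115, 0.0264, 0.1048]
eef_rot: [-2.166, -2.268, 0.01]
wrist_force: [-7.4, -2.0, 7.6]
gripper_width: 0.0004
t: 25.78
ee_pos: [0.6167, 0.0266, 0.1048]
eef_rot: [-2.165, -2.269, 0.01]
wrist_force: [0.4, 0.1, -0.2]
gripper_width: 0.0004
t: 26.15
ee_pos: [0.6177, 0.0267, 0.1045]
eef_rot: [-2.161, -2.265, 0.019]
wrist_force: [-25.5, -4.1, 20.7]
gripper_width: 0.0004
```

The catch resistance fell away, then there was a hard stop at 25 N. I'll back off and verify.

```bash
python3 -m jog '{"dp":[[0,-3,0],[0,-15,0],[0,-35,0],[0,-50,0],[0,-60,-20],[0,-70,-60],[0,-80,-100],[0,-90,-120],[0,-90,-120]],"roll":[0,0,0,0,0,0,0,0,0],"hand":[0,0,0,0,0,0,0,0,0]}' 20; python3 - <<'E'
from h import *
snap('wrist','w11.png');snap('top','t11.png');snap('scene','s11.png')
im=cv2.imread('pics/t11.png');cv2.imwrite('pics/t11z.png',cv2.resize(im[100:300,220:420],None,fx=3,fy=3))
shift([.45,.03,.22],2.6)
E
```

```text
t: 27.28
ee_pos: [0.5298, 0.0226, 0.2273]
eef_rot: [-2.162, -2.267, 0.016]
wrist_force: [-0.2, 0.2, 0.1]
gripper_width: 0.0004
t 27.43 pos [0.5295 0.0226 0.2251] yaw_y 2.7 F [-0.9 -0.4  0.1] w 0.0005 -> dp [ 11.1 -79.    6.5] roll 0.0016678191321857292 q6 -0.11 Rz [-0.017 -0.001 -1.   ]
```

View pics/w11.png

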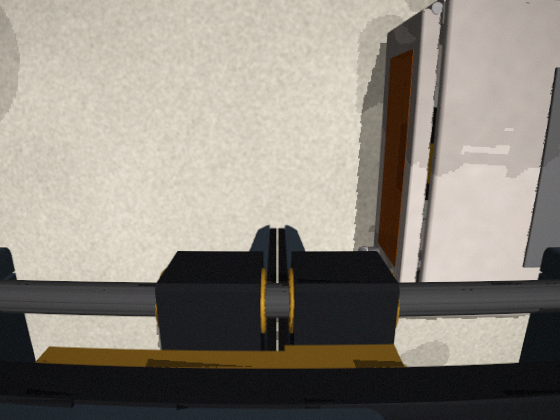

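View pics/t11z.png

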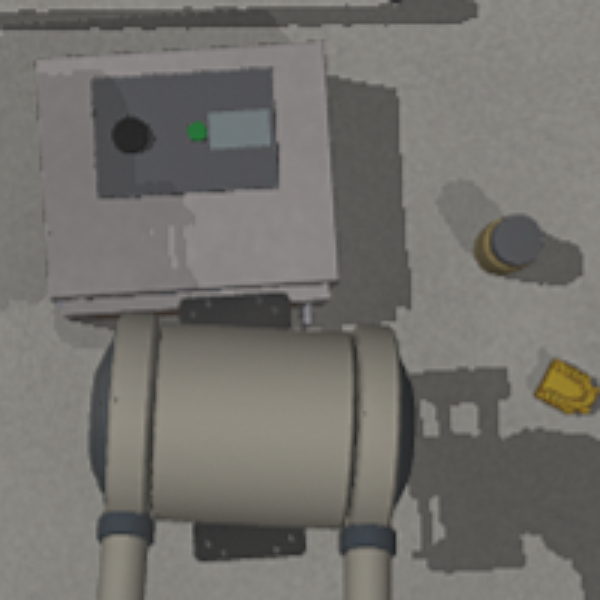

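View pics/s11.png

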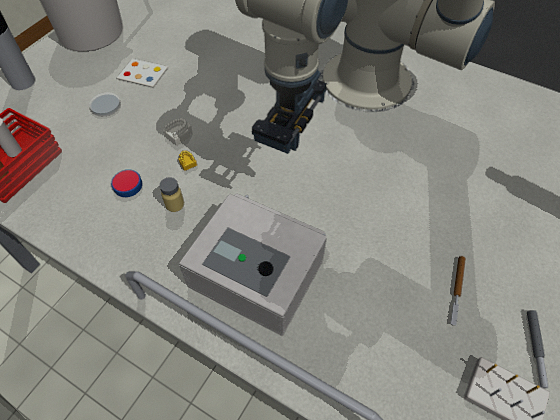

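The wrist view shows the door along the box front, with its top strip at cols 390–437. Through the narrow slit at col 431, rows 110–195, I can see the pad and the yellow cast. The white cast, tin, jar and knife look unmoved in the scene view. I'll measure how parallel the door is to the roof.

```bash
python3 - <<'E'
from h import *
s=telemetry.read_state();
im=cv2.imread('pics/w11.png');cv2.imwrite('pics/w11z.png',cv2.resize(im[0:285,350:470],None,fx=6,fy=2.1))
a=cv2.imread('pics/top0.png').astype(int);b=cv2.imread('pics/t11.png').astype(int)
sa=cv2.imread('pics/scene0.png').astype(int);sb=cv2.imread('pics/s11.png').astype(int)
def cen(im,box,lo,hi):
    x0,y0,x1,y1=box;h=cv2.cvtColor(im[y0:y1,x0:x1].astype(np.uint8),cv2.COLOR_BGR2HSV);m=cv2.inRange(h,lo,hi);M=cv2.moments(m,True);return (M['m10']/M['m00'],M['m01']/M['m00'],M['m00']) if M['m00'] else None
print('tin',[cen(i,(415,150,470,200),(0,120,60),(179,255,255)) for i in(a,b)])
print('jar',[cen(i,(375,165,405,195),(10,60,30),(40,255,255)) for i in(a,b)])
print('white',[cen(i,(425,230,465,275),(0,0,165),(179,60,255)) for i in(a,b)])
print('knife',[cen(i,(115,200,150,270),(0,100,30),(25,255,255)) for i in(a,b)])
print('knife sc',[cen(i,(440,250,475,330),(0,100,30),(25,255,255)) for i in(sa,sb)])
E
```

```text
tin [(25.95008319467554, 25.600665557404326, 601.0), (25.92691029900332, 25.593023255813954, 602.0)]
jar [(8.295238095238096, 19.066666666666666, 105.0), (8.238095238095237, 19.114285714285714, 105.0)]
white [None, None]
knife [(17.723809523809525, 47.19047619047619, 105.0), (17.267441860465116, 46.2093023255814, 86.0)]
knife sc [(19.05925925925926, 25.855555555555554, 270.0), (19.138461538461538, 25.95769230769231, 260.0)]
```

View pics/w11z.png

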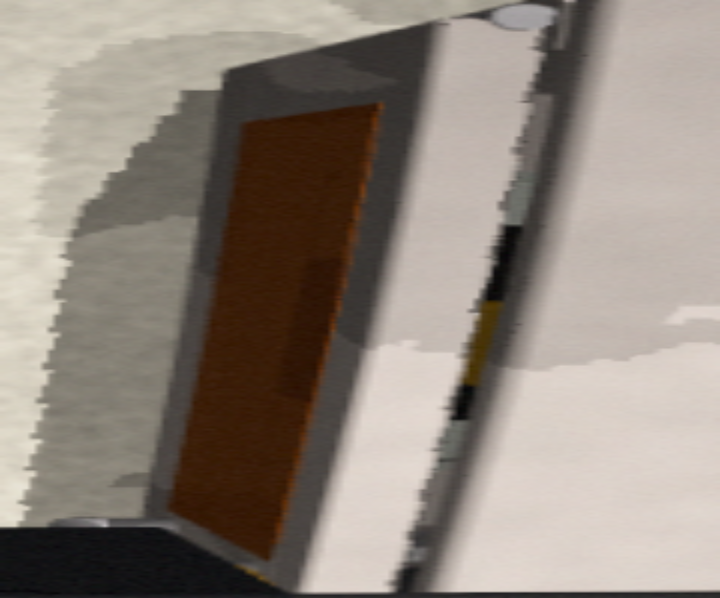

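```bash
python3 - <<'E'
from h import *
s=telemetry.read_state();c=cam('wrist',s)
for n,p,z in(('door outer',[(350+437/6,25/2.1),(350+300/6,590/2.1)],.104),('door inner',[(350+540/6,60/2.1),(350+395/6,590/2.1)],.104),('roof',[(350+570/6,50/2.1),(350+412/6,590/2.1)],.112)):
    w=ray(c,p,z);d=w[1]-w[0];print(n,w.round(4).tolist(),np.degrees(np.arctan2(d[0],-d[1])))
E
```

```text
door outer [[0.621, 0.1638, 0.104], [0.6303, -0.0352, 0.104]] 2.686603875018703
door inner [[0.6342, 0.1539, 0.104], [0.6432, -0.0346, 0.104]] 2.7464908001439783
roof [[0.6341, 0.1556, 0.112], [0.6421, -0.0306, 0.112]] 2.4646261519885773
```

The door is parallel to the box within measurement error: its edges lie at 2.69° and 2.75°, against 2.5–2.6° for the box. The arm is clear, so I'll hand in.

```bash
python3 -c "
from h import *
print(order.hand_in())"
```

```text
the job is handed in; nothing more can be done
None
```

I set the yellow cast on the tray's pad and released it, slid the tray home, pushed the door shut, and handed the job in at about 27.5 s of the 72 s. Hand-in reports no verdict.

**What the last checks showed:**
- **Cast:** After release, the wrist camera showed it upright on the pad, centred within about 10 mm. Once the door was shut I could see only a sliver of it through the slit above the door, lying where expected, so its uprightness inside the box was not measured again.
- **Tray:** It met the stop with about 14 N, at the expected home position.
- **Door:** I felt the catch resist with about 10 N and then give, followed by a hard stop at about 25 N. The door's edges then measured 2.69° and 2.75°, against 2.5–2.6° for the box. That difference is about 0.004 rad, within the measurement noise and under the 0.02 rad limit.
- **Tin, jar and knife:** The tin and jar were unchanged in the top view. The knife was within 0.2 px in the scene view; its top-view outline shifted by about 1 px, most likely from a shadow over it.
- **White cast (check failed):** My brightness mask found nothing in either picture. I judged it unmoved by eye from the scene view.
- **Arm:** It was clear of everything at hand-in, with wrist force near zero.

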